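# Seat the shaker's dish tray on its locating pins

## Task

The dish tray has been put down on the orbital shaker with its holes missing the two locating pins, so it lies askew and tilted on top of them. Push it sideways until both holes drop over the pins and it lies flat and fully down on the carriage. Only push it, never lift it, and leave the bottle, dishes, flask and tip box standing where they are.

Things in the scene. Friction and masses are not known exactly. Their poses are not given: they have to be found in the camera images.
- shaker: compact orbital shaker, fixed: cream casing, black control panel towards the robot; above it a dark steel carriage plate 170 mm (x) by 180 mm (y) that does not move. Origin: on the bench under the plate's centre; x from panel to back, z up. Plate's upper face 105 mm above the origin; casing's top 82 mm, spanning x -135 to +115, y -118 to +118 mm.
- tray: loose aluminium dish tray, dark blue mat, about 0.5 kg, 180 mm (x) by 200 mm (y), 4 mm floor, rim 3 mm thick all round reaching 20 mm above the underside. Origin: centre of the underside; x, y along its sides. Seated: origin at (0, 0, 105) mm in the shaker's frame, axes agreeing, hiding the carriage plate. At the start 18 to 34 mm too near the panel, up to 25 mm sideways, turned up to 0.12 rad.
- pin_left (a point): foot of the left locating pin (brass, 10 mm diameter, round-nosed, 9 mm high) on the carriage's upper face, at (45, 60, 105) mm in the shaker's frame. At the start the tray's underside rests on both pin tops and on the carriage plate's front edge, about 4 degrees lower at the front; it slides when its rim is pushed with a few newtons.
- pin_right (a point): foot of the right locating pin, the same, at (45, -60, 105) mm in the shaker's frame
- hole_left (a point): centre of the tray's left hole (14 mm diameter, through the floor) at the underside, at (45, 60, 0) mm in the tray's frame; it belongs over pin_left. The tray drops by itself once both holes are within about 3 mm of their pins, and then stops against them.
- hole_right (a point): centre of the tray's right hole, the same, at (45, -60, 0) mm in the tray's frame; it belongs over pin_right
- bottle_mid (a point): bystander: amber bottle with blue cap, 70 mm diameter, 145 mm high, on the bench to the left of the shaker; the point is on its axis half-way up
- dishes_mid (a point): bystander: stack of four red culture dishes, 90 mm diameter, 64 mm high, to the right of the shaker near the robot; the point is at its centre
- flask_mid (a point): bystander: conical glass flask, 76 mm diameter at the foot, 111 mm high, to the right of the shaker further back; the point is on its axis half-way up
- tipbox_mid (a point): bystander: blue pipette-tip box with pale lid, 84 x 120 mm, 66 mm high, behind the shaker; the point is at its centre

How it is judged:
At the end, for the whole second after the job is handed in: Each hole is within 4 mm of its pin seen from above, the tray lies flat (within 0.015 rad) and fully down on the carriage (within 2 mm), at rest, and the bystanders stand within 15 mm of where they were (horizontal distance between hole_left and pin_left below 0.004 m and horizontal distance between hole_right and pin_right below 0.004 m and z of tray in the frame of shaker between 0.103 and 0.107 m and angle between tray's own z axis and vertical below 0.015 rad and linear speed of tray below 0.01 m/s and distance of each of bottle_mid, dishes_mid, flask_mid, tipbox_mid from where it was at the start of the episode below 0.015 m); the robot touches nothing.
It fails at once if the tray was lifted clear of the pins (z of tray in the frame of shaker above 0.12 m).
It fails at once if the tray was tipped up (angle between tray's own z axis and vertical above 0.16 rad).
It fails at once if a bystander was pushed or knocked over (distance of any of bottle_mid, dishes_mid, flask_mid, tipbox_mid from where it was at the start of the episode above 0.015 m).
It also fails if it takes over 64 s, if anything falls off the work surface, if the arm or the gripper's body presses on something with over 40 N, if the wrist force passes 120 N, or if a joint passes its speed limit or range.

## Robot

A 6-joint arm with a two-finger parallel gripper is mounted at the origin on the work surface. World frame = base frame: x ahead of the robot, y to its left, z up, the work surface at z = 0. Lengths are in m, angles in rad, forces in N, time in s.
With the tool pointing down it reaches from about 0.3 to 0.875 m from the base axis. Payload 6.4 kg.
Tool frame: the origin (TCP) lies at the very end of the fingers, on their centre line; the grasp point (between the pads) lies 19 mm behind it; x points along the fingers, z is the direction in which the jaws open and shut, and the axes are right-handed (so a half turn about x gives the same grasp; the last joint's range is limited). The gripper opens to 88 mm and grips with 3 to 60 N. Pads are 18 mm wide; open, the fingers measure 123 mm over their backs; the gripper's body (75 mm by 187 mm) begins 45 mm behind the grasp point.
Start: joints at [1, 0.181, 1.607, -0, 1.354, -0.206], TCP at [0.205, 0.537, 0.213] pointing down, gripper open.
Joint ranges: [-2.99, 2.99], [-0.89, 2.07], [0.3, 2.58], [-1.14, 4.28], [0, 2.63], [-3.12, 3.12]. Speed limits (rad/s): [2.57, 2.57, 3.01, 3.14, 3.14, 3.14].

## Interface

Orientations are given as a unit quaternion [w, x, y, z].
In Python, from cell import bot gives the robot as it stands.
- The arm moves only by the tool send_rows, never from a script. Its argument "increments" is a list that holds one entry, the list of rows, each a list of 4 numbers: the shift along the world's x, y, z in cm, then the turn about the world's z in rad. In form: [[[dx, dy, dz, yaw], ...]]. A call has 1 to 8 rows; each row is the pose to reach, as a shift and turn from the pose commanded when the call began; what a row does not reach only later rows make up. A row lasts 1/12 s, in which the tool goes at most 41.7 mm and 7.16 degrees, less where a joint would pass 70% of its speed; a pose out of reach is approached as far as the arm can. A call with a gripper value outside its range is refused whole. "hand" is the opening, from 0 (shut) to 1 (fully open), set as the call begins (left out, the last holds). The fingers move at their own pace and stop on an object; "squeeze" is the grip in N (left out, the last holds). Time passes only in rows, so rows that repeat a pose let the fingers close. It gives the time, the measured TCP pose, the force and the opening at its end, in the units of the state.
- bot.get_obs(): the state, without advancing time (a new reading comes with each control period).
- bot.capture(name): name is "scene" or "top" or "wrist"; returns the picture (400x640x3 uint8, red, green, blue); there is no depth.
- bot.get_calibration(name): a dict with "fovy" (degrees; the focal length in pixels is half the picture's height over the tangent of half this angle, whatever the lens; pixels are square), "cx", "cy" (the principal point, pixels), "k1" (the pictures are not rectified: a ray, as slopes to the right and down, at radius r is drawn at 1 + k1 r^2 times it, then the intrinsics apply), "extrinsics" (4x4, takes a point from camera to world coordinates); the wrist camera has in their place "tool_from_camera" (4x4, takes a point from camera to tool coordinates, whose origin is the TCP and whose axes are the tool frame's). Camera axes: x right, y down, z forward; pixel columns grow to the right and rows downward; lengths in m; the calibration is good to about 2 mm. A picture is of the moment at which its call begins: read the wrist's pose just before it. get_calibration takes no time and is no camera call.
- bot.sign_off(): hands the job in, once; it reports no verdict.
Trained networks look in the newest picture that a camera, given by its name, has taken for a name from the list of things; names that differ only in an ending like _2 or _b are one class to them, and where a whole thing is asked for, a point or a joint stands for the part that bears it (a point fixed in the world has none). Each returns a list of dicts, best first, with "confidence" (0 to 1); they miss things now and then, are a little off and sometimes report something else, mostly with a low value. They report only what shows in the picture. A call takes as long as a camera call.
- bot.silhouettes(name, camera): "region" (400x640 bool, what is visible of it) and "bbox" ([left, top, right, bottom] in pixels, round what is visible of it).
The state is a dict: "clock": time; "qpos": joint angles; "joint_velocities": joint speeds; "joint_efforts": joint torques, N m; "tool_pos": TCP position; "tool_rot": TCP orientation; "ft_force": force on the tool from outside, world axes, zero at the start; "moment": the same for the moment, N m; "gripper_width": finger opening in m.
Only numpy, scipy, OpenCV 4.12 (cv2) and the standard library are available. Lean on these libraries where they do the work, as an engineer would, in place of code of your own. Each camera call takes 0.05 s, during which the arm holds its last target.

## Working session

There is one attempt and no reset: what is moved stays moved. The work goes in short steps, Python scripts to look and compute and a tool call to move; the robot and the scene stay as the last step left them, time stands still between calls to the robot, and variables do not carry over. Pictures are saved under pics/ and viewed, and the job is handed in when it is done.

Besides the shell and the picture viewer there is one more tool, called as name([rows], argument=value, ...), one row to a line, values as JSON. send_rows: Moves the arm, as the interface text tells. Its arguments: {"type":"object","properties":{"increments":{"type":"array","items":{"type":"array","items":{"type":"array","items":{"type":"number"}}}},"hand":{"type":"number"},"squeeze":{"type":"number"}},"required":["increments"]}

```bash
mkdir -p pics; ls; python3 - <<'E'
from cell import bot
import cv2,numpy as np
print(bot.get_obs())
for n in ["scene","top","wrist"]:
    im=bot.capture(n); cv2.imwrite(f"pics/{n}0.png",im[:,:,::-1])
    print(n,bot.get_calibration(n))
E
```

```text
pics
{'clock': 0.0, 'qpos': array([ 9.99701572e-01,  1.81536590e-01,  1.60796565e+00,  6.40251392e-06,
        1.35381205e+00, -2.06312698e-01]), 'joint_velocities': array([-5.74921248e-04,  2.69652120e-04, -5.58512762e-05,  1.19643599e-03,
       -6.65099253e-04,  7.05259008e-04]), 'joint_efforts': array([-5.29927383e-04, -4.33860505e+01, -3.41845214e+01,  7.01876753e-02,
        3.87430459e-02, -1.58856069e-04]), 'tool_pos': array([0.20480555, 0.53668519, 0.21253316]), 'tool_rot': array([ 0.58183493, -0.40124827,  0.58295947,  0.40078199]), 'ft_force': array([0.91707258, 0.01912003, 0.63029842]), 'moment': array([-0.01491301, -0.03805627,  0.00213992]), 'gripper_width': 0.08821657535294962}
scene {'fovy': 52.01244406735955, 'cx': 319.3911846484735, 'cy': 198.34603855159094, 'k1': 0.02737852484345291, 'extrinsics': array([[-0.62667525,  0.66191761, -0.41127024,  1.0152251 ],
       [ 0.77927936,  0.53320565, -0.32926495,  0.35027878],
       [ 0.00134535, -0.5268366 , -0.84996552,  0.94354114],
       [ 0.        ,  0.        ,  0.        ,  1.        ]])}
top {'fovy': 53.1474180638
[... 215 characters left out ...]
8696e-03, -7.13550435e-04,
         2.72434453e-02],
       [-5.72891577e-04, -2.00381331e-01, -9.79717813e-01,
         9.50968230e-01],
       [ 0.00000000e+00,  0.00000000e+00,  0.00000000e+00,
         1.00000000e+00]])}
wrist {'fovy': 67.25357624958322, 'cx': 320.225970323224, 'cy': 198.86708004577835, 'k1': -0.0014752410396458979, 'tool_from_camera': array([[ 1.43061216e-04, -2.99764595e-01,  9.54013190e-01,
        -1.71072097e-01],
       [ 6.90944117e-04, -9.54012943e-01, -2.99764621e-01,
         7.81104349e-02],
       [ 9.99999751e-01,  7.02054492e-04,  7.06383322e-05,
        -1.31062598e-03],
       [ 0.00000000e+00,  0.00000000e+00,  0.00000000e+00,
         1.00000000e+00]])}
```

View pics/scene0.png

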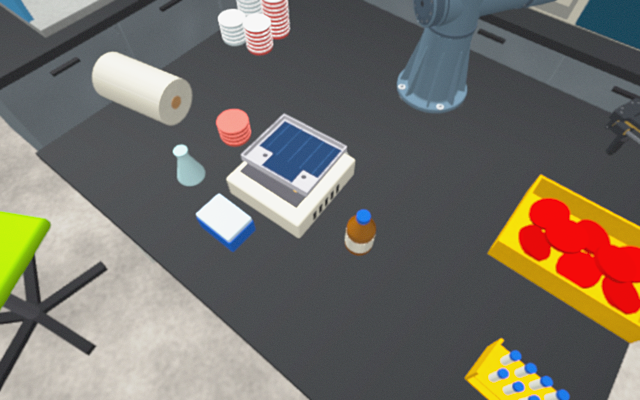

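View pics/top0.png

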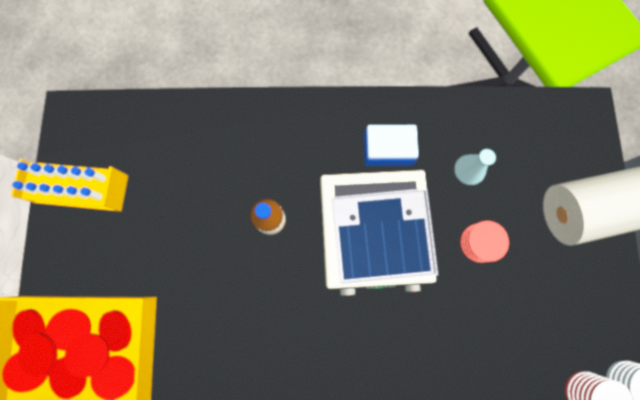

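```bash
cat > h.py <<'E'
import numpy as np,cv2
from cell import bot
from scipy.spatial.transform import Rotation as R
def cam(n,obs=None):
    c=bot.get_calibration(n)
    if n=="wrist":
        o=obs or bot.get_obs(); q=o["tool_rot"]
        T=np.eye(4);T[:3,:3]=R.from_quat([q[1],q[2],q[3],q[0]]).as_matrix();T[:3,3]=o["tool_pos"]
        E=T@c["tool_from_camera"]
    else: E=c["extrinsics"]
    return 200/np.tan(np.radians(c["fovy"]/2)),c["cx"],c["cy"],c["k1"],E
def proj(C,P):
    f,cx,cy,k,E=C; p=(np.atleast_2d(P)-E[:3,3])@E[:3,:3]
    s=p[:,:2]/p[:,2:]; s=s*(1+k*(s**2).sum(1,keepdims=True))
    return s*f+[cx,cy]
def unproj(C,uv,z):
    f,cx,cy,k,E=C; d=(np.atleast_2d(uv)-[cx,cy])/f; s=d.copy()
    for _ in range(10): s=d/(1+k*(s**2).sum(1,keepdims=True))
    r=np.c_[s,np.ones(len(s))]@E[:3,:3].T
    t=(z-E[2,3])/r[:,2]
    return E[:3,3]+r*t[:,None]
E
python3 - <<'E'
from h import *
for n in ["top","scene"]:
    im=bot.capture(n)
    C=cam(n)
    for t,z in [("shaker",.082),("tray",.12),("bottle_mid",.0725),("dishes_mid",.064),("flask_mid",.055),("tipbox_mid",.066)]:
        for s in bot.silhouettes(t,n)[:1]:
            ys,xs=np.nonzero(s["region"]); b=s["bbox"]
            print(n,t,round(s["confidence"],2),b,unproj(C,[[xs.mean(),ys.mean()]],z).round(3))
            if t=="tray":
              cs,_=cv2.findContours(s["region"].astype(np.uint8),0,2)
              c=max(cs,key=cv2.contourArea); print(cv2.minAreaRect(c))
    c=im[150:320,300:460] if n=="top" else im[90:250,200:380]
    cv2.imwrite(f"pics/{n}1.png",cv2.resize(c,None,fx=4,fy=4 if n=="scene" else 3.5,interpolation=2)[:,:,::-1])
E
```

```text
top shaker 0.77 [317.3, 169.7, 433.2, 295.5] [[ 0.589 -0.069  0.082]]
top tray 0.97 [329.4, 186.5, 435.2, 287.4] [[ 0.547 -0.106  0.12 ]]
((383.70489501953125, 235.92263793945312), (90.6507568359375, 100.02131652832031), 83.73651123046875)
top bottle_mid 0.85 [249.9, 199.1, 284.5, 235.8] [[0.597 0.143 0.073]]
top dishes_mid 0.96 [462.3, 219.5, 507.6, 263.6] [[ 0.537 -0.341  0.064]]
top flask_mid 0.55 [454.5, 148.4, 493.8, 184.5] [[ 0.714 -0.334  0.055]]
top tipbox_mid 0.85 [366.1, 125.2, 421.2, 165.7] [[ 0.763 -0.139  0.066]]
scene shaker 0.72 [230.1, 156.3, 355.4, 235.3] [[ 0.639 -0.051  0.082]]
scene tray 0.59 [239.1, 113.4, 346.2, 197.5] [[ 0.555 -0.1    0.12 ]]
((293.32403564453125, 152.6609344482422), (86.67261505126953, 65.90525817871094), 31.607501983642578)
scene bottle_mid 0.71 [345.7, 209.9, 376.6, 251.8] [[0.609 0.149 0.073]]
scene dishes_mid 0.67 [214.9, 110.2, 251.7, 147.9] [[ 0.558 -0.325  0.064]]
scene flask_mid 0.77 [176.5, 143.9, 206.6, 188.6] [[ 0.73  -0.328  0.055]]
scene tipbox_mid 0.62 [194.9, 195.8, 256.0, 249.1] [[ 0.786 -0.124  0.066]]
```

```bash
python3 - <<'E'
from h import *
o=bot.get_obs();q=o["tool_rot"];M=R.from_quat([q[1],q[2],q[3],q[0]]).as_matrix();print(M.round(3));print(np.arctan2(M[1,2],M[0,2]))
E
```

```text
[[ 0.    -0.934  0.357]
 [ 0.     0.357  0.934]
 [-1.    -0.     0.   ]]
1.2059988928889205
```

View pics/top1.png

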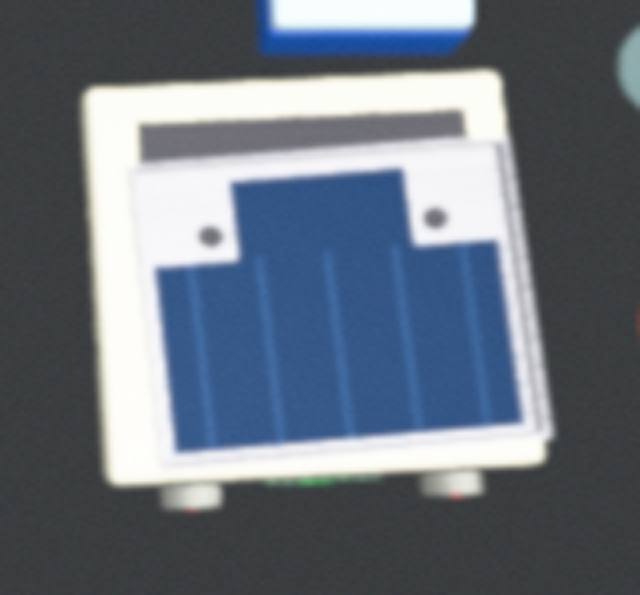

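View pics/scene1.png

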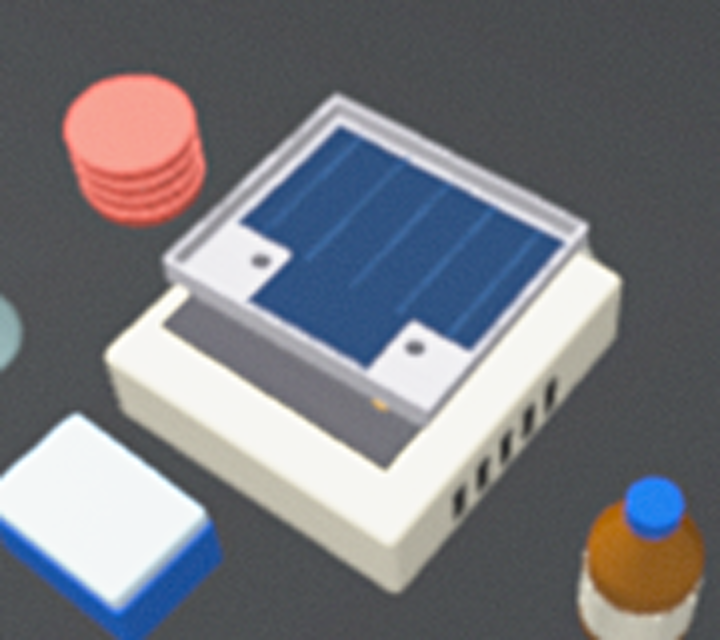

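```bash
python3 - <<'E'
from h import *
C=cam("top")
p=lambda L:[[300+x/4-.4,150+y/3.5-.4] for x,y in L]
c=unproj(C,p([(83,88),(502,69),(548,465),(106,486)]),.082);print(c.round(4))
pl=unproj(C,p([(138,125),(463,111)]),.105);print(pl.round(4))
h=unproj(C,p([(210,237),(435,218)]),.116);print(h.round(4))
# fit shaker
def fit(L,W):
    L=np.array(L)[:,:2];W=np.array(W)[:,:2];a=L-L.mean(0);b=W-W.mean(0)
    th=np.arctan2((a[:,0]*b[:,1]-a[:,1]*b[:,0]).sum(),(a*b).sum())
    Rm=np.array([[np.cos(th),-np.sin(th)],[np.sin(th),np.cos(th)]])
    t=W.mean(0)-Rm@L.mean(0);return th,t,Rm,(L@Rm.T+t-W)
for L,W in [([(.115,.118),(.115,-.118),(-.135,-.118),(-.135,.118)],c),([(.085,.09),(.085,-.09)],pl)]:
    th,t,Rm,e=fit(L,W);print("shaker",th,t,e.round(4).tolist())
    print("holes in shaker",((h[:,:2]-t)@Rm).round(4))
th,t,Rm,e=fit([(.045,.06),(.045,-.06)],h);print("tray",th,t,e)
E
```

```text
[[ 0.689   0.0246  0.082 ]
 [ 0.7003 -0.212   0.082 ]
 [ 0.45   -0.2223  0.082 ]
 [ 0.4397  0.0141  0.082 ]]
[[ 0.659  -0.005   0.105 ]
 [ 0.6669 -0.1826  0.105 ]]
[[ 0.5869 -0.0417  0.116 ]
 [ 0.5976 -0.1613  0.116 ]]
shaker 0.0435523306402563 [ 0.57970138 -0.09845365] [[0.0005, -0.0002], [-0.0005, 0.0006], [0.0, 0.0001], [0.0, -0.0005]]
holes in shaker [[ 0.0096  0.0564]
 [ 0.0152 -0.0636]]
shaker 0.04435460725804866 [ 0.57804296 -0.09756722] [[-0.0001, 0.0011], [0.0001, -0.0011]]
holes in shaker [[ 0.0113  0.0555]
 [ 0.0168 -0.0645]]
tray 0.0897661132189596 [ 0.54743913 -0.10550766] [[ 5.18135481e-06 -5.75654899e-05]
 [-5.18135481e-06  5.75654899e-05]]
```

send_rows([
  [[2.6,-8,0,0.1],[5.2,-16,0,0.2],[7.8,-24,0,0.3],[10.4,-32,0,0.4],[13,-40,0,0.409],[15.6,-48,0,0.409],[18.2,-56,0,0.409],[20.9,-64.5,0,0.409]],
], hand=1)

```text
clock: 1.52
tool_pos: [0.3082, 0.2185, 0.2137]
tool_rot: [-0.489, 0.511, -0.488, -0.511]
ft_force: [1.8, 0.6, -1.0]
gripper_width: 0.0879
```

send_rows([
  [[10.5,-32.5,0,0],[10.5,-32.5,0,0],[10.5,-32.5,0,0],[10.5,-32.5,0,0],[10.5,-32.5,0,0],[10.5,-32.5,0,0],[10.5,-32.5,0,0],[10.5,-32.5,0,0]],
])

```text
clock: 2.18
tool_pos: [0.4108, -0.0994, 0.2138]
tool_rot: [-0.489, 0.511, -0.489, -0.51]
ft_force: [1.3, 1.0, 0.5]
gripper_width: 0.088
```

send_rows([
  [[0,0,0,0],[0,0,0,0],[0,0,0,0]],
])

```text
clock: 2.43
tool_pos: [0.4102, -0.0967, 0.2131]
tool_rot: [0.489, -0.51, 0.489, 0.511]
ft_force: [-0.1, 0.5, 0.2]
gripper_width: 0.0883
```

```bash
python3 - <<'E'
from h import *
o=bot.get_obs();print(o["tool_pos"],R.from_quat(np.roll(o["tool_rot"],-1)).as_matrix()[:,2])
im=bot.capture("wrist");C=cam("wrist",o)
d=im[:,:,::-1].copy()
def sh(x,y,z,t=(.579,-.098),a=.044): return [t[0]+np.cos(a)*x-np.sin(a)*y,t[1]+np.sin(a)*x+np.cos(a)*y,z]
for P in [sh(-.135,.118,.082),sh(-.135,-.118,.082),sh(.085,.09,.105),sh(.085,-.09,.105),sh(.0103,.056,.116),sh(.016,-.064,.116)]:
    u=proj(C,P)[0];print(u.round(1));cv2.circle(d,tuple(int(v) for v in u),3,(0,0,255),1)
cv2.imwrite("pics/w2.png",d)
E
```

```text
[ 0.41017197 -0.09666896  0.21314316] [-4.32689448e-02  9.99063080e-01  8.72581326e-04]
[423.  214.3]
[202.7 214.4]
[387.7 390.5]
[239.8 390.7]
[363.7 348.1]
[255.7 352.3]
```

View pics/w2.png

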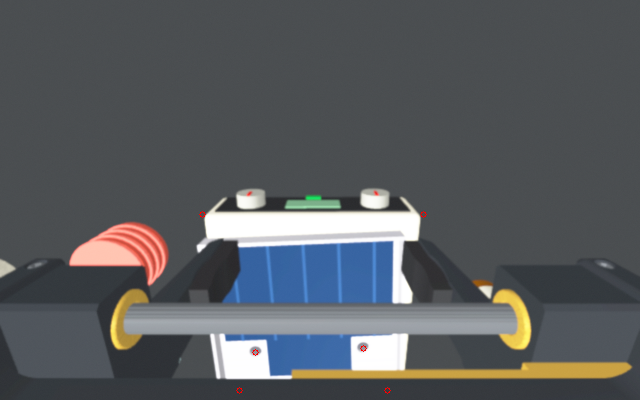

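send_rows([
  [[0,-1.1,-3,0],[0,-1.1,-6,0],[0,-1.1,-9,0],[0,-1.1,-11.7,0],[0,-1.1,-11.7,0],[0,-1.1,-11.7,0]],
])

```text
clock: 2.98
tool_pos: [0.4095, -0.1061, 0.0959]
tool_rot: [0.488, -0.51, 0.488, 0.513]
ft_force: [-0.4, 0.0, 0.7]
gripper_width: 0.088
```

send_rows([
  [[0.6,0.03,0,0],[1.2,0.05,0,0],[1.8,0.08,0,0],[2.4,0.1,0,0],[2.8,0.12,0,0],[3.2,0.14,0,0],[3.4,0.15,0,0],[3.6,0.16,0,0]],
])

```text
clock: 3.65
tool_pos: [0.4466, -0.1064, 0.0965]
tool_rot: [0.489, -0.511, 0.489, 0.511]
ft_force: [-2.7, 0.4, 2.0]
gripper_width: 0.0878
```

send_rows([
  [[0.2,0.01,0,0],[0.4,0.02,0,0],[0.6,0.03,0,0],[0.8,0.04,0,0],[1.0,0.04,0,0],[1.2,0.05,0,0],[1.2,0.05,0,0]],
])

```text
clock: 4.23
tool_pos: [0.4592, -0.1062, 0.0969]
tool_rot: [-0.489, 0.511, -0.489, -0.511]
ft_force: [-2.3, 0.2, 4.0]
gripper_width: 0.0877
```

```bash
cat > meas.py <<'E'
from h import *
import sys
n=sys.argv[1]
o=bot.get_obs();im=bot.capture("top");C=cam("top");print(o["tool_pos"].round(4),o["ft_force"].round(1))
c=im[150:320,300:460]
cv2.imwrite(f"pics/t{n}.png",cv2.resize(c,None,fx=4,fy=3.5,interpolation=2)[:,:,::-1])
g=cv2.resize(cv2.cvtColor(im,cv2.COLOR_RGB2GRAY),None,fx=1,fy=1).astype(float)
E
python3 meas.py 3
```

```text
[ 0.4592 -0.1062  0.0969] [-2.3  0.2  4. ]
```

View pics/t3.png

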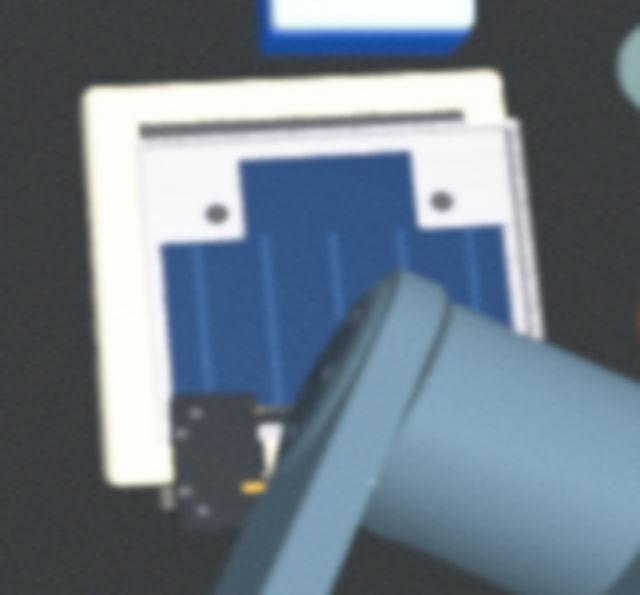

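```bash
cat >> meas.py <<'E'
T=np.array([.579,-.098]);a=.044;Rm=np.array([[np.cos(a),-np.sin(a)],[np.sin(a),np.cos(a)]])
G=eval(sys.argv[2]); out=[]
for x,y in G:
    u,v=300+x/4-.4,150+y/3.5-.4; ui,vi=int(round(u)),int(round(v))
    w=g[vi-5:vi+6,ui-5:ui+6]; k=np.clip(np.median(w[[0,-1]])*.85-w,0,None)
    yy,xx=np.mgrid[vi-5:vi+6,ui-5:ui+6]; m=(xx-u)**2+(yy-v)**2<16;k=k*m
    p=((k*xx).sum()/k.sum(),(k*yy).sum()/k.sum()); out.append(p)
z=float(sys.argv[3]) if len(sys.argv)>3 else .117
h=(unproj(C,out,z)[:,:2]-T)@Rm
print("px",np.round(out,1).tolist(),"holes",h.round(4).tolist(),"need",(np.array([[.045,.06],[.045,-.06]])-h).round(4).tolist(),"yawerr",-(h[0,0]-h[1,0])/.12)
E
python3 meas.py 3 "[(216,214),(441,201)]"
```

```text
[ 0.4591 -0.1062  0.0969] [-0.9 -0.   5.6]
px [[353.7, 210.7], [409.9, 207.1]] holes [[0.0242, 0.0517], [0.0258, -0.0682]] need [[0.0208, 0.0083], [0.0192, 0.0082]] yawerr 0.013272108014532354
```

send_rows([
  [[0.2,0.01,0,0],[0.4,0.02,0,0],[0.6,0.03,0,0],[0.8,0.04,0,0],[1.0,0.04,0,0],[1.1,0.05,0,0],[1.1,0.05,0,0]],
])

```text
clock: 4.92
tool_pos: [0.4697, -0.1054, 0.0961]
tool_rot: [-0.489, 0.511, -0.489, -0.511]
ft_force: [-0.5, -0.5, 0.3]
gripper_width: 0.0881
```

```bash
python3 meas.py 4 "[(217,194),(443,182)]"
```

```text
[ 0.4697 -0.1054  0.0961] [-0.5 -0.5  0.3]
px [[354.1, 205.0], [410.2, 202.1]] holes [[0.0364, 0.0501], [0.0366, -0.0697]] need [[0.0086, 0.0099], [0.0084, 0.0097]] yawerr 0.0020849239104738194
```

View pics/t4.png

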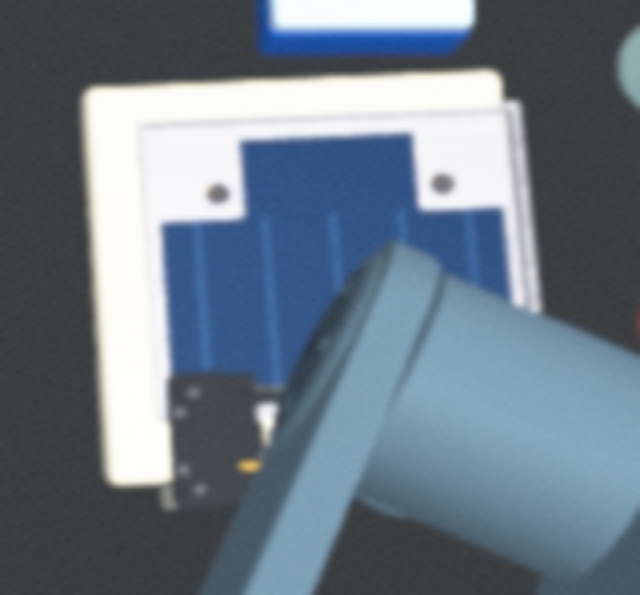

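send_rows([
  [[-1.5,0,0,0],[-2,0,0,0],[-2,0,4,0],[-2,-0.5,8,0],[0,-3,8.4,0],[3,-6,8.4,0],[6,-9,8.4,0],[9,-12,8.4,0]],
], hand=0)

```text
clock: 5.63
tool_pos: [0.5594, -0.2252, 0.1811]
tool_rot: [-0.489, 0.512, -0.489, -0.51]
ft_force: [0.3, -0.1, 0.6]
gripper_width: 0.0369
```

```bash
python3 -c "
from h import *
o=bot.get_obs();print(o['tool_pos'],o['gripper_width'])"
```

```text
[ 0.5593878  -0.22523656  0.18106698] 0.03694244108246762
```

send_rows([
  [[1.7,-2.9,0,0],[1.7,-2.9,0,0],[1.7,-2.9,-3,0],[1.7,-2.9,-6.8,0],[1.7,-2.9,-6.8,0],[1.7,-2.9,-6.8,0],[1.7,-2.9,-6.8,0]],
], hand=0)

```text
clock: 6.22
tool_pos: [0.5754, -0.2529, 0.1139]
tool_rot: [-0.489, 0.511, -0.489, -0.511]
ft_force: [-0.8, 1.2, 0.7]
gripper_width: 0.0004
```

```bash
python3 meas.py 5 "[(217,194),(443,182)]"
```

```text
[ 0.5754 -0.2529  0.1139] [-0.8  1.2  0.7]
px [[354.1, 205.0], [410.2, 202.1]] holes [[0.0364, 0.05], [0.0366, -0.0697]] need [[0.0086, 0.01], [0.0084, 0.0097]] yawerr 0.002054869573198057
```

View pics/t5.png

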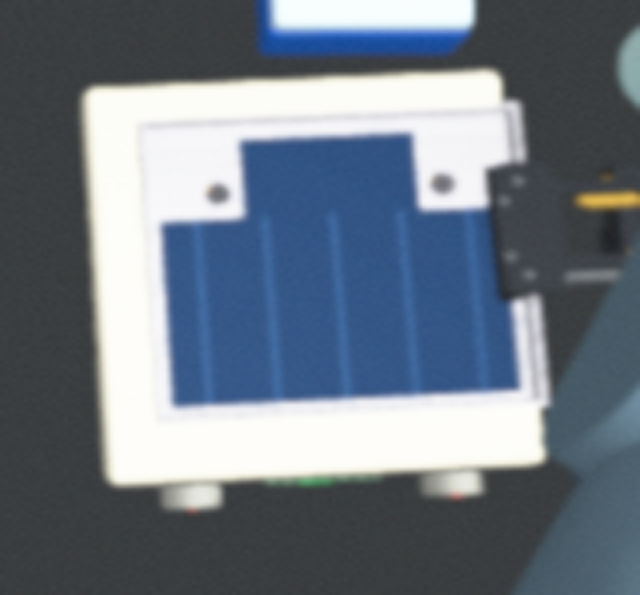

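send_rows([
  [[-0.02,0.6,0,0],[-0.05,1.2,0,0],[-0.08,1.8,0,0],[-0.09,2.1,0,0],[-0.1,2.4,0,0],[-0.12,2.7,0,0],[-0.13,3.0,0,0],[-0.14,3.2,0,0]],
])

```text
clock: 6.93
tool_pos: [0.5735, -0.2204, 0.1124]
tool_rot: [0.489, -0.511, 0.489, 0.511]
ft_force: [-0.1, -0.6, -1.0]
gripper_width: 0.0008
```

```bash
python3 meas.py 6 "[(217,194),(443,182)]"
```

```text
[ 0.5735 -0.2204  0.1124] [-0.1 -0.6 -1. ]
px [[354.1, 205.0], [410.4, 201.7]] holes [[0.0364, 0.0501], [0.0373, -0.0702]] need [[0.0086, 0.0099], [0.0077, 0.0102]] yawerr 0.0072916994248011305
```

View pics/t6.png

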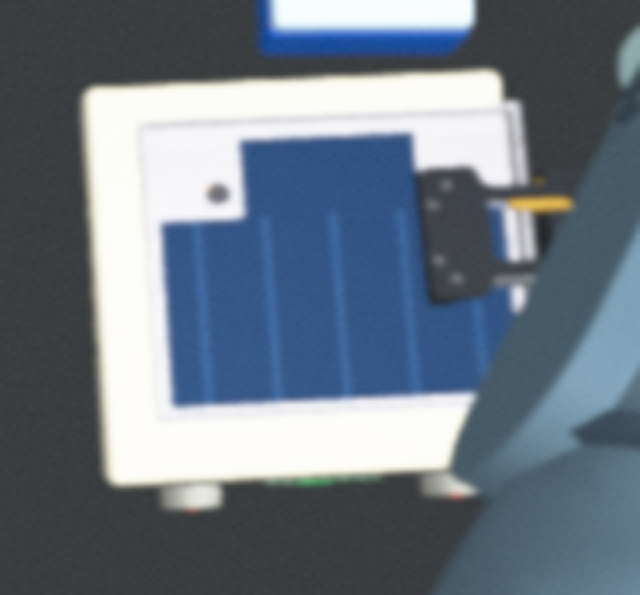

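send_rows([
  [[-0.01,0.2,0,0],[-0.02,0.4,0,0],[-0.03,0.6,0,0],[-0.04,0.8,0,0],[-0.04,0.8,0,0]],
])

```text
clock: 7.4
tool_pos: [0.5731, -0.2124, 0.1124]
tool_rot: [0.489, -0.511, 0.489, 0.511]
ft_force: [0.0, -0.4, -0.3]
gripper_width: 0.0001
```

```bash
python3 meas.py 7 "[(217,194),(443,182)]"
```

```text
[ 0.5731 -0.2124  0.1124] [ 0.  -0.4 -0.3]
px [[354.1, 205.0], [410.5, 202.0]] holes [[0.0364, 0.05], [0.0368, -0.0704]] need [[0.0086, 0.01], [0.0082, 0.0104]] yawerr 0.003587752677794547
```

View pics/t7.png

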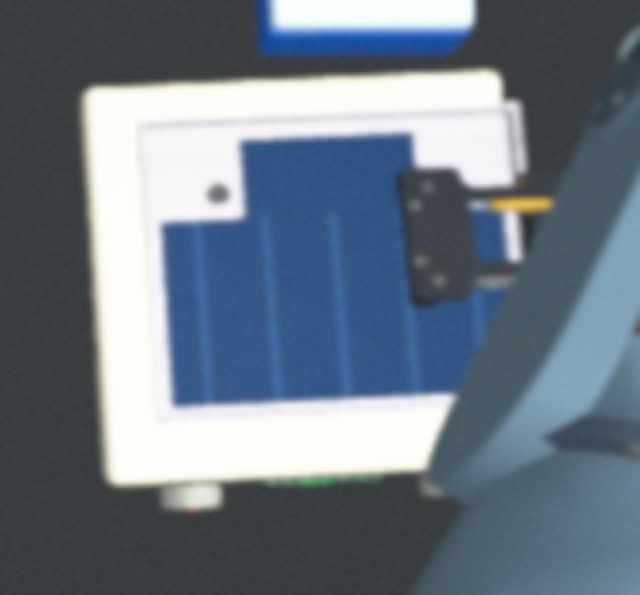

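```bash
python3 - <<'E'
from h import *
im=bot.capture("scene");c=im[90:230,210:370];cv2.imwrite("pics/s8.png",cv2.resize(c,None,fx=4,fy=4,interpolation=2)[:,:,::-1])
print((proj(cam("scene"),bot.get_obs()["tool_pos"])-[210,90])*4)
E
```

```text
[[188.53671523 196.39975685]]
```

View pics/s8.png

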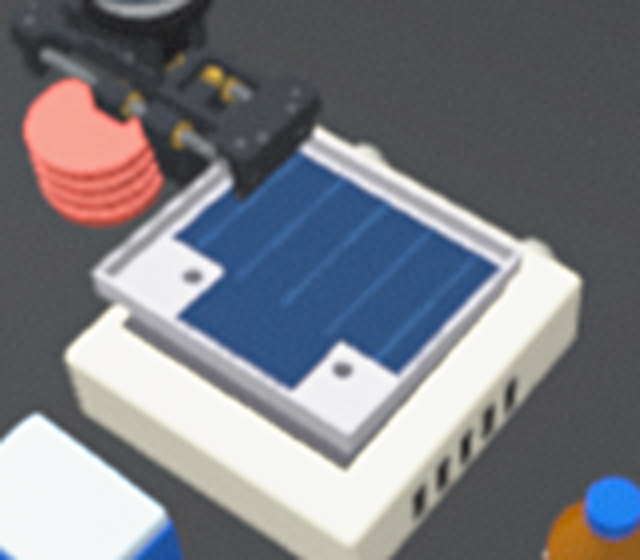

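send_rows([
  [[-0.01,0.2,0,0],[-0.02,0.4,0,0],[-0.02,0.4,0,0]],
])

```text
clock: 7.75
tool_pos: [0.5729, -0.2084, 0.1124]
tool_rot: [0.489, -0.511, 0.489, 0.511]
ft_force: [0.7, -0.4, 0.2]
gripper_width: 0.0005
```

```bash
python3 meas.py 9 "[(217,194),(443,182)]"
```

```text
[ 0.5729 -0.2084  0.1124] [ 0.7 -0.4  0.2]
px [[354.1, 205.0], [409.7, 202.2]] holes [[0.0364, 0.05], [0.0362, -0.0686]] need [[0.0086, 0.01], [0.0088, 0.0086]] yawerr -0.001040562895898769
```

```bash
python3 - <<'E'
from h import *
T=np.array([.579,-.098]);a=.044;Rm=np.array([[np.cos(a),-np.sin(a)],[np.sin(a),np.cos(a)]])
C=cam("top")
print((unproj(C,[[300+521/4-.4,150+102/3.5-.4],[300+139/4-.4,150+125/3.5-.4]],.135)[:,:2]-T)@Rm, (unproj(C,[[300+549/4-.4,150+405/3.5-.4]],.122)[:,:2]-T)@Rm)
o=bot.get_obs();im=bot.capture("wrist");Cw=cam("wrist",o);print(proj(Cw,o["tool_pos"]))
cv2.imwrite("pics/w10.png",im[:,:,::-1])
im=bot.capture("scene");c=im[90:190,210:310];cv2.imwrite("pics/s10.png",cv2.resize(c,None,fx=6,fy=6,interpolation=2)[:,:,::-1])
E
```

```text
[[ 0.08115263 -0.111882  ]
 [ 0.07702669  0.09028927]] [[-0.09898152 -0.11113831]]
[[321.91133223 237.05513407]]
```

View pics/w10.png

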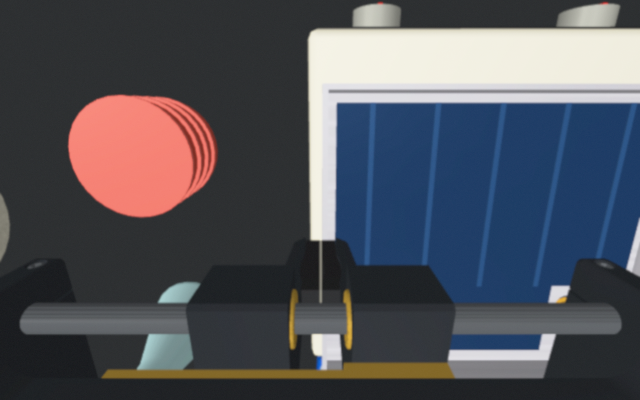

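View pics/s10.png

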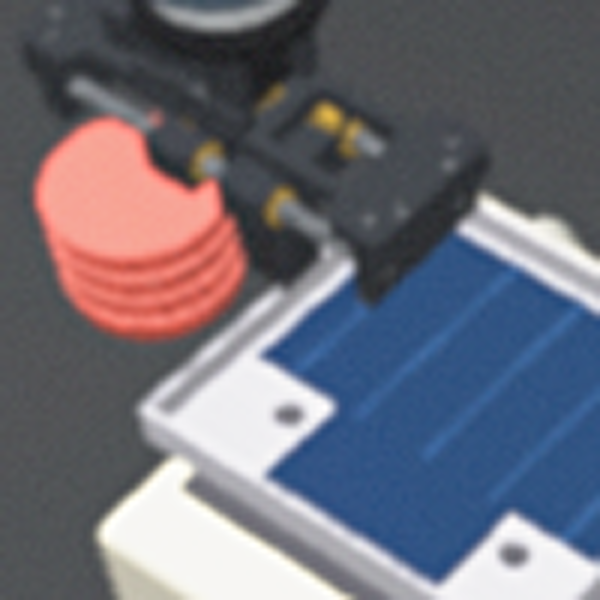

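```bash
python3 - <<'E'
from h import *
im=cv2.imread("pics/w10.png")[60:300,240:440];im=np.clip(im.astype(float)*1.0,0,255)
im=255*(im/255)**.5
cv2.imwrite("pics/w10z.png",cv2.resize(im.astype(np.uint8),None,fx=2.5,fy=2.5,interpolation=2))
E
```

```text
(no output)
```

View pics/w10z.png

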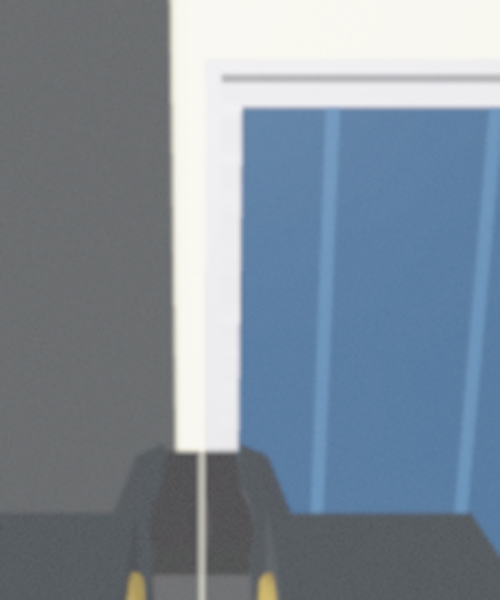

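```bash
python3 - <<'E'
from h import *
from scipy.optimize import least_squares
A=cam("top");B=cam("scene")
def tri(u,v):
    r=least_squares(lambda P:np.r_[proj(A,P)[0]-u,proj(B,P)[0]-v],[.58,-.1,.1],x_scale=.1);return r.x.round(4),r.fun.round(2)
# scene s8: crop 210,90 x4 ; top crop
s=lambda x,y:np.array([210+x/4-.4,90+y/4-.4]); t=lambda x,y:np.array([300+x/4-.4,150+y/3.5-.4])
print("holeL",tri(t(217.5,193.5),s(343,370)));print("holeR",tri(t(442.5,183.5),s(193,276)))
print("rim back-right",tri(t(521,102),s(95,276)))
print("rim back-left",tri(t(139,125),s(345,441)))
print("rim front-left",tri(t(162,418),s(519,259)))
print("casing back-right",tri(t(502,69),s(66,356)));
print("casing front-left",tri(t(106,486),s(581,282)));
E
```

```text
holeL (array([ 0.614 , -0.0464,  0.1133]), array([-0.03,  0.02, -0.04, -0.01]))
holeR (array([ 0.6192, -0.1668,  0.1137]), array([-0.05,  0.03, -0.06, -0.02]))
rim back-right (array([ 0.6655, -0.2064,  0.1293]), array([-0.64,  0.43, -0.86, -0.28]))
rim back-left (array([ 0.6555, -0.0062,  0.1234]), array([ 0.61, -0.38,  0.77,  0.16]))
rim front-left (array([ 0.4794, -0.0145,  0.1141]), array([-0.11,  0.07, -0.16, -0.03]))
casing back-right (array([ 0.7003, -0.2114,  0.0771]), array([-0.82,  0.55, -1.06, -0.34]))
casing front-left (array([0.4401, 0.0127, 0.0715]), array([ 0.55, -0.32,  0.78,  0.1 ]))
```

send_rows([
  [[-0.01,0.2,0,0],[-0.02,0.4,0,0],[-0.02,0.4,0,0]],
])

```text
clock: 8.15
tool_pos: [0.5727, -0.2044, 0.1124]
tool_rot: [0.489, -0.511, 0.489, 0.511]
ft_force: [-0.3, 0.1, 1.2]
gripper_width: 0.0009
```

```bash
python3 meas.py 11 "[(217,194),(443,182)]"; python3 - <<'E'
from h import *
im=bot.capture("wrist")[:,:,::-1][60:300,240:440];im=255*(im/255)**.5
cv2.imwrite("pics/w11z.png",cv2.resize(im.astype(np.uint8),None,fx=2.5,fy=2.5,interpolation=2))
E
```

```text
[ 0.5727 -0.2044  0.1124] [-0.3  0.1  1.2]
px [[354.1, 205.0], [409.4, 202.5]] holes [[0.0364, 0.05], [0.0356, -0.068]] need [[0.0086, 0.01], [0.0094, 0.008]] yawerr -0.006436083950467758
```

View pics/w11z.png

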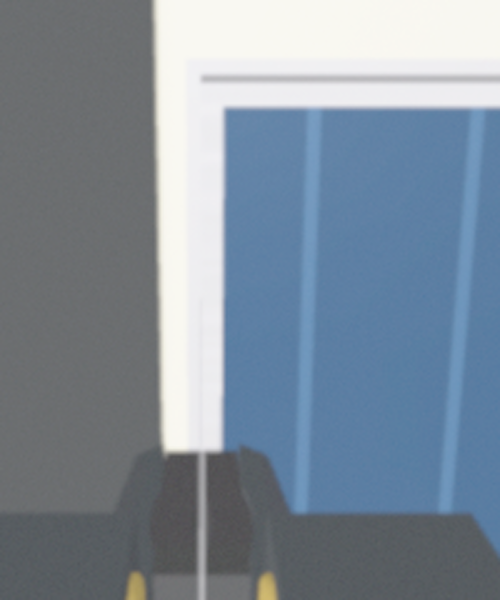

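View pics/t11.png

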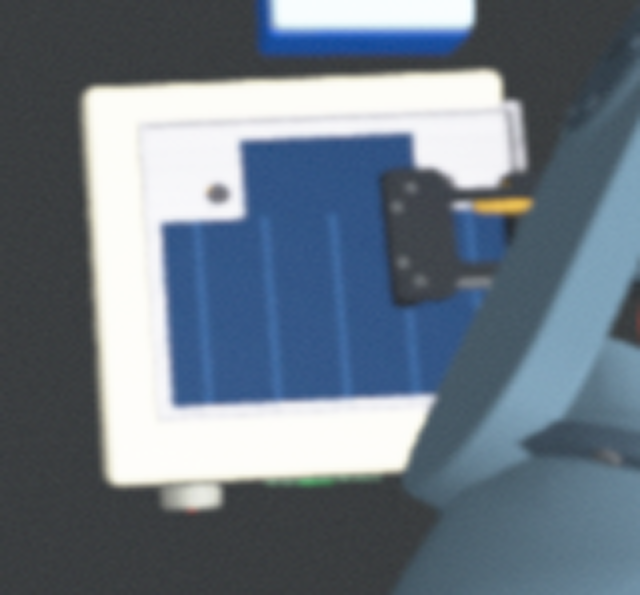

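```bash
python3 - <<'E'
from h import *
B=cam("scene");o=bot.get_obs()
im=bot.capture("scene");c=im[90:190,210:310][:,:,::-1];c=(255*(c/255)**.6).astype(np.uint8)
d=cv2.resize(c,None,fx=6,fy=6,interpolation=2)
for z in (0,.01,.02):
    u=(proj(B,o["tool_pos"]+[0,0,z])[0]-[210,90])*6;print(u);cv2.circle(d,tuple(int(v) for v in u),4,(0,0,255),1)
cv2.imwrite("pics/s11.png",d)
E
```

```text
[297.0297379  303.12940248]
[294.16623072 288.12553984]
[291.25542963 272.87716175]
```

View pics/s11.png

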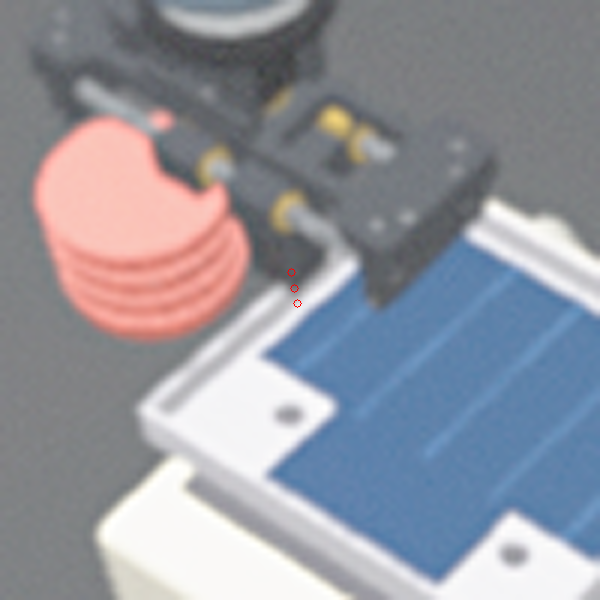

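```bash
python3 - <<'E'
from h import *
o=bot.get_obs();C=cam("wrist",o);t=o["tool_pos"]
for dx in (-.01,0,.01):
  for dz in (0,.01,.02,.03): print(dx,dz,proj(C,t+[dx,0,dz])[0].round(1),proj(C,t+[dx,.010,dz])[0].round(1))
E
```

```text
-0.01 0 [322.7 222.1] [339.  222.8]
-0.01 0.01 [322.8 228.5] [340.  229.2]
-0.01 0.02 [323.  235.7] [341.2 236.5]
-0.01 0.03 [323.1 243.8] [342.5 244.6]
0 0 [321.9 237.1] [338.  237.7]
0 0.01 [322.  244.2] [338.9 244.9]
0 0.02 [322.1 252.2] [340.  252.9]
0 0.03 [322.2 261.1] [341.2 261.8]
0.01 0 [321.2 251.6] [337.  252.2]
0.01 0.01 [321.2 259.3] [337.9 260. ]
0.01 0.02 [321.3 268. ] [338.9 268.7]
0.01 0.03 [321.3 277.7] [340.  278.4]
```

send_rows([
  [[0.1,-2.0,0,0],[0.15,-3.6,0,0],[0.15,-3.6,-0.8,0],[0.15,-3.6,-1.6,0],[0.15,-3.6,-2.4,0],[0.15,-3.6,-2.4,0]],
])

```text
clock: 8.8
tool_pos: [0.5725, -0.2393, 0.0854]
tool_rot: [0.489, -0.509, 0.489, 0.513]
ft_force: [-0.8, 0.7, -0.6]
gripper_width: 0.0004
```

send_rows([
  [[-0.03,0.6,0,0],[-0.04,0.9,0,0],[-0.05,1.2,0,0],[-0.06,1.4,0,0],[-0.07,1.6,0,0],[-0.08,1.8,0,0],[-0.09,2.0,0,0],[-0.09,2.0,0,0]],
])

```text
clock: 9.47
tool_pos: [0.5734, -0.2206, 0.0886]
tool_rot: [-0.489, 0.511, -0.489, -0.511]
ft_force: [0.8, -0.4, -0.6]
gripper_width: 0.0001
```

```bash
python3 meas.py 12 "[(217,194),(443,182)]"
```

```text
[ 0.5734 -0.2206  0.0886] [ 0.8 -0.4 -0.6]
px [[353.0, 205.5], [410.5, 202.8]] holes [[0.0354, 0.0523], [0.035, -0.0704]] need [[0.0096, 0.0077], [0.01, 0.0104]] yawerr -0.0033299177084137807
```

send_rows([
  [[-0.01,0.2,0,0],[-0.02,0.4,0,0],[-0.03,0.6,0,0],[-0.03,0.6,0,0]],
])

```text
clock: 9.85
tool_pos: [0.573, -0.2144, 0.0884]
tool_rot: [0.489, -0.511, 0.489, 0.511]
ft_force: [1.0, 0.4, -0.2]
gripper_width: 0.0007
```

```bash
python3 meas.py 13 "[(210,196),(438,182)]"
```

```text
[ 0.573  -0.2144  0.0884] [ 1.   0.4 -0.2]
px [[350.7, 206.5], [408.7, 203.2]] holes [[0.0334, 0.0576], [0.0343, -0.0663]] need [[0.0116, 0.0024], [0.0107, 0.0063]] yawerr 0.007353773502274374
```

View pics/t13.png

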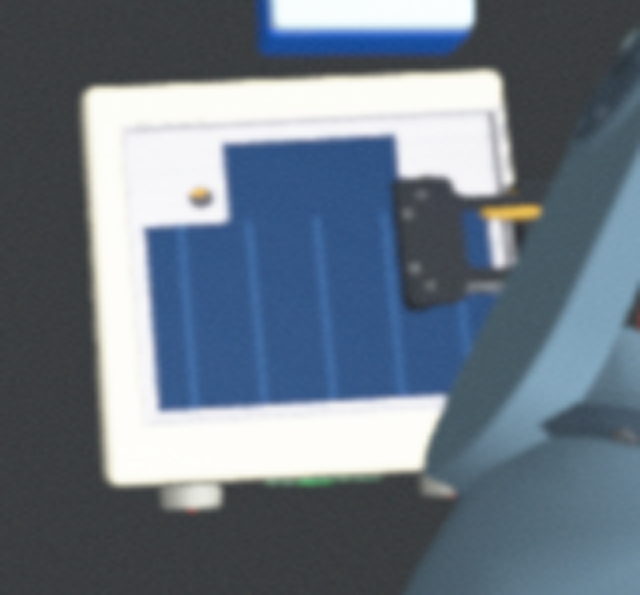

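send_rows([
  [[0.05,-1.5,0,0],[0.1,-3,0,0],[0.1,-3,3.5,0],[0.1,-3,7,0],[0.1,-3,9,0],[-3.5,-1,9,0],[-7,1.5,9,0],[-10.5,4.5,9,0]],
])

```text
clock: 10.57
tool_pos: [0.4715, -0.1752, 0.1787]
tool_rot: [-0.489, 0.511, -0.489, -0.51]
ft_force: [0.5, 0.6, 0.5]
gripper_width: 0.0005
```

send_rows([
  [[-3,3,0,0],[-5.5,6.1,0,0],[-5.5,6.1,0,0],[-5.5,6.1,-3,0],[-5.5,6.1,-6,0],[-5.5,6.1,-9,0],[-5.5,6.1,-9,0],[-5.5,6.1,-9,0]],
], hand=1)

```text
clock: 11.23
tool_pos: [0.4168, -0.1131, 0.0878]
tool_rot: [0.489, -0.51, 0.489, 0.512]
ft_force: [0.3, -0.6, 0.9]
gripper_width: 0.0516
```

```bash
python3 meas.py 14 "[(200,196),(425,186)]"
```

```text
[ 0.4168 -0.1131  0.0878] [ 0.3 -0.6  0.9]
px [[349.9, 206.6], [406.3, 203.2]] holes [[0.0333, 0.0591], [0.0346, -0.0613]] need [[0.0117, 0.0009], [0.0104, 0.0013]] yawerr 0.010423073619581353
```

View pics/t14.png

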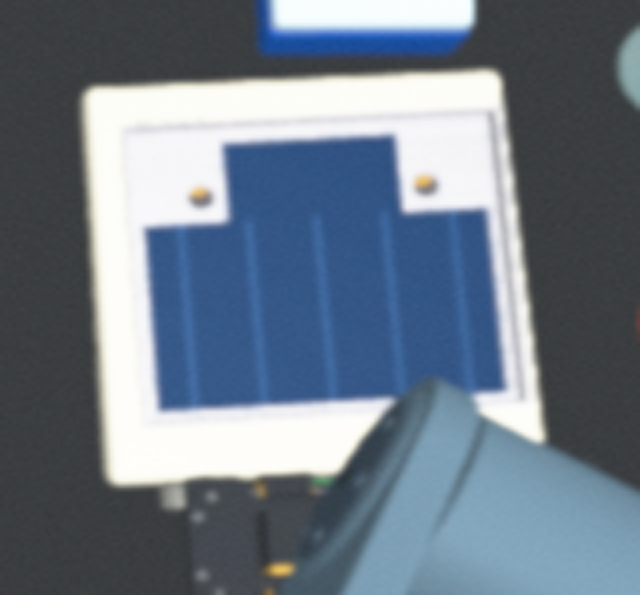

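send_rows([
  [[0,0,0,0],[0.8,0.04,0,0],[1.6,0.07,0,0],[2.4,0.1,0,0],[3.2,0.14,0,0],[4.0,0.18,0,0],[4.6,0.2,0,0],[4.9,0.22,0,0]],
])

```text
clock: 11.95
tool_pos: [0.4675, -0.1103, 0.0884]
tool_rot: [-0.489, 0.511, -0.489, -0.511]
ft_force: [0.2, -0.2, -0.6]
gripper_width: 0.0878
```

send_rows([
  [[0.15,0.01,0,0],[0.3,0.01,0,0],[0.45,0.02,0,0],[0.6,0.03,0,0],[0.7,0.03,0,0],[0.7,0.03,0,0]],
])

```text
clock: 12.45
tool_pos: [0.4737, -0.1102, 0.0885]
tool_rot: [-0.489, 0.511, -0.489, -0.511]
ft_force: [-0.2, 0.4, -0.5]
gripper_width: 0.0881
```

```bash
python3 meas.py 15 "[(200,185),(426,174)]"
```

```text
[ 0.4737 -0.1102  0.0885] [-0.2  0.4 -0.5]
px [[351.1, 204.2], [407.4, 201.1]] holes [[0.0384, 0.0564], [0.039, -0.064]] need [[0.0066, 0.0036], [0.006, 0.004]] yawerr 0.0046653869774877215
```

View pics/t15.png

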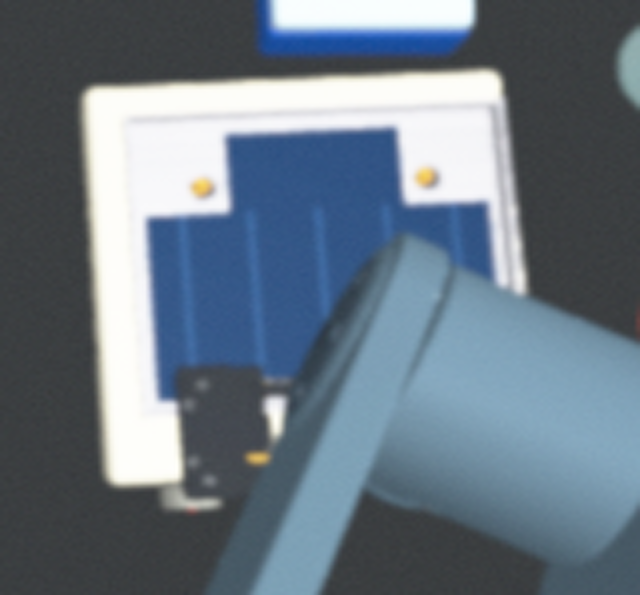

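send_rows([
  [[0.1,0.0,0,0],[0.2,0.01,0,0],[0.3,0.01,0,0],[0.3,0.01,0,0]],
])

```text
clock: 12.83
tool_pos: [0.4768, -0.1101, 0.0885]
tool_rot: [-0.489, 0.511, -0.489, -0.511]
ft_force: [0.1, 0.2, -0.5]
gripper_width: 0.088
```

```bash
python3 meas.py 16 "[(200,185),(426,174)]"
```

```text
[ 0.4768 -0.1101  0.0885] [ 0.1  0.2 -0.5]
px [[348.0, 202.2], [403.6, 199.0]] holes [[0.043, 0.0626], [0.044, -0.0563]] need [[0.002, -0.0026], [0.001, -0.0037]] yawerr 0.008291673956032966
```

View pics/t16.png

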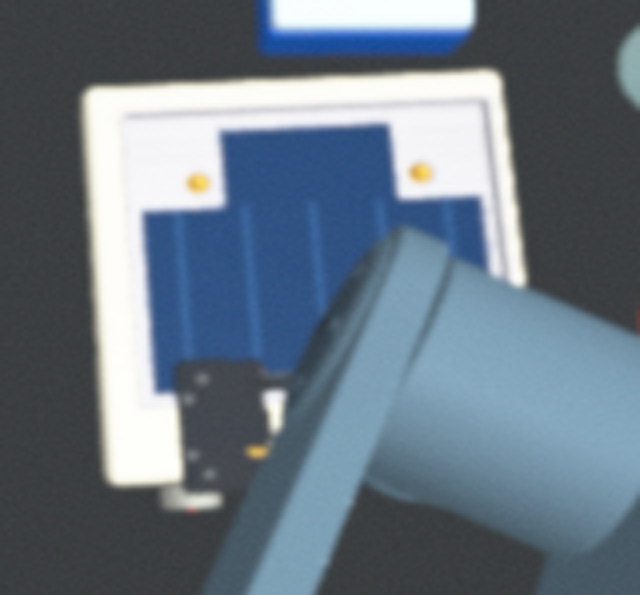

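send_rows([
  [[-1.5,-0.05,0,0],[-3,-0.1,0,0],[-5,-0.2,0,0],[-6,-0.2,3,0],[-6,-0.2,7,0],[-6,-0.2,11,0],[-6,-0.2,11,0],[-6,-0.2,11,0]],
])

```text
clock: 13.55
tool_pos: [0.4181, -0.113, 0.2011]
tool_rot: [-0.489, 0.513, -0.488, -0.509]
ft_force: [-0.6, 0.5, -0.0]
gripper_width: 0.0879
```

```bash
python3 meas.py 17 "[(200,185),(426,174)]"; python3 - <<'E'
from h import *
A=cam("top");B=cam("scene")
im=bot.capture("scene")
d=im[:,:,::-1].copy();e=bot.capture("top")[:,:,::-1].copy()
a=.044
def sh(x,y,z,t=(.579,-.098)): return [t[0]+np.cos(a)*x-np.sin(a)*y,t[1]+np.sin(a)*x+np.cos(a)*y,z]
def dr(img,C,ox,oy,s):
    c=cv2.resize(img,None,fx=1,fy=1)
    c=cv2.resize(img[oy:oy+150,ox:ox+160],None,fx=s,fy=s,interpolation=2)
    q=lambda P:(((proj(C,P)-[ox,oy])+.5)*s-.5).round().astype(np.int32)
    cv2.polylines(c,[q([sh(-.09,-.1,.125),sh(.09,-.1,.125),sh(.09,.1,.125),sh(-.09,.1,.125)])],True,(0,0,255),1)
    cv2.polylines(c,[q([sh(-.135,-.118,.082),sh(.115,-.118,.082),sh(.115,.118,.082),sh(-.135,.118,.082)])],True,(0,255,0),1)
    for y in(.06,-.06): cv2.circle(c,tuple(int(v) for v in q([sh(.045,y,.109)])[0]),4,(0,0,255),1)
    return c
cv2.imwrite("pics/s18.png",dr(d,B,215,90,4));cv2.imwrite("pics/t18.png",dr(e,A,300,155,4))
E
```

```text
[ 0.4181 -0.113   0.2011] [-0.6  0.5 -0. ]
px [[348.0, 202.2], [403.6, 199.0]] holes [[0.0431, 0.0626], [0.0439, -0.0563]] need [[0.0019, -0.0026], [0.0011, -0.0037]] yawerr 0.007111736971841462
```

View pics/s18.png

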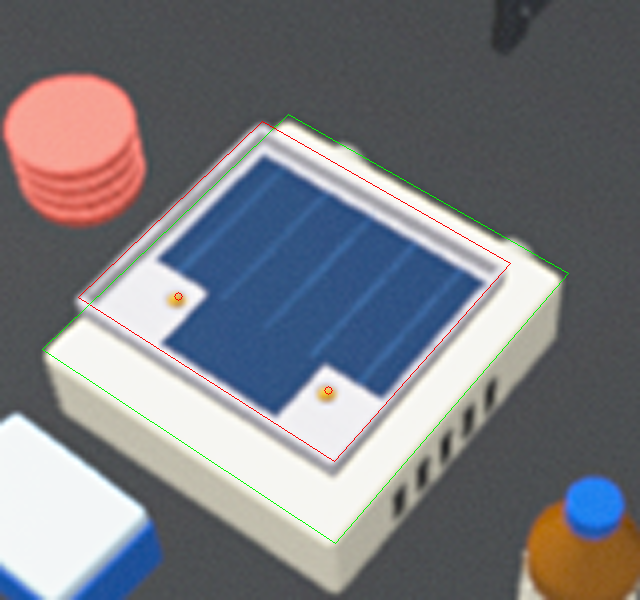

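View pics/t18.png

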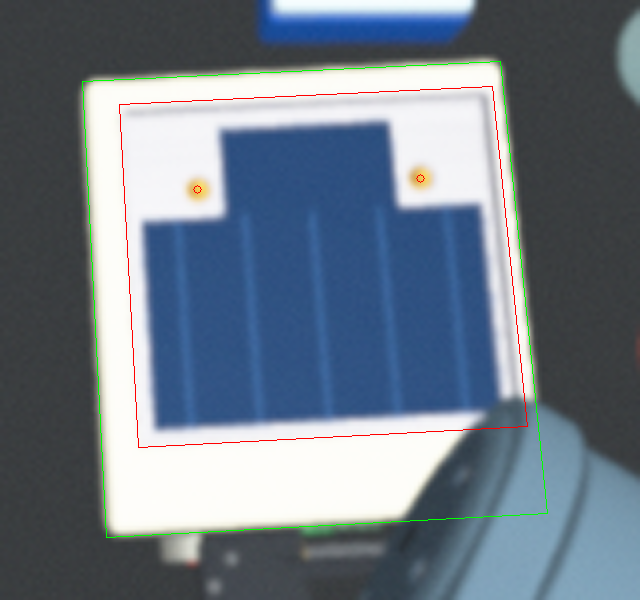

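send_rows([
  [[-2,8,3,0],[-5,16,5,0],[-8,24,5,0],[-10,30,5,0],[-10,36,5,0],[-10,40,5,0],[-10,40,5,0],[-10,40,5,0]],
])

```text
clock: 14.37
tool_pos: [0.3311, 0.2067, 0.2422]
tool_rot: [0.488, -0.51, 0.49, 0.511]
ft_force: [0.8, -0.6, -0.1]
gripper_width: 0.0879
```

send_rows([
  [[0,0,0,0],[0,0,0,0],[0,0,0,0],[0,0,0,0]],
])

```text
clock: 14.7
tool_pos: [0.3328, 0.2039, 0.2426]
tool_rot: [0.489, -0.51, 0.49, 0.511]
ft_force: [0.4, -0.4, 0.3]
gripper_width: 0.0883
```

```bash
python3 - <<'E'
from h import *
for n,(x,y) in dict(scene=(215,100),top=(310,160)).items():
    # average several frames against noise
    im=np.mean([bot.capture(n).astype(float) for _ in range(4)],0).astype(np.uint8)
    cv2.imwrite(f"pics/{n}20_full.png",im[:,:,::-1])
    cv2.imwrite(f"pics/{n}20.png",cv2.resize(im[y:y+120,x:x+150],None,fx=5,fy=5,interpolation=cv2.INTER_CUBIC)[:,:,::-1])
for t in ["bottle_mid","dishes_mid","flask_mid","tipbox_mid"]:
    for s in bot.silhouettes(t,"top")[:1]: print(t,s["bbox"])
E
```

```text
dishes_mid [462.3, 220.4, 508.6, 264.5]
flask_mid [455.1, 149.8, 494.6, 185.1]
tipbox_mid [364.9, 123.2, 422.5, 165.2]
```

View pics/scene20.png

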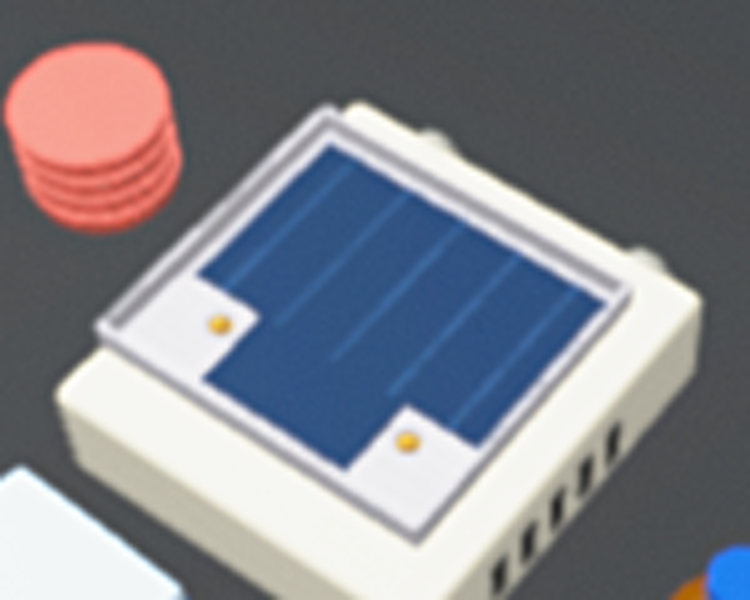

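View pics/top20.png

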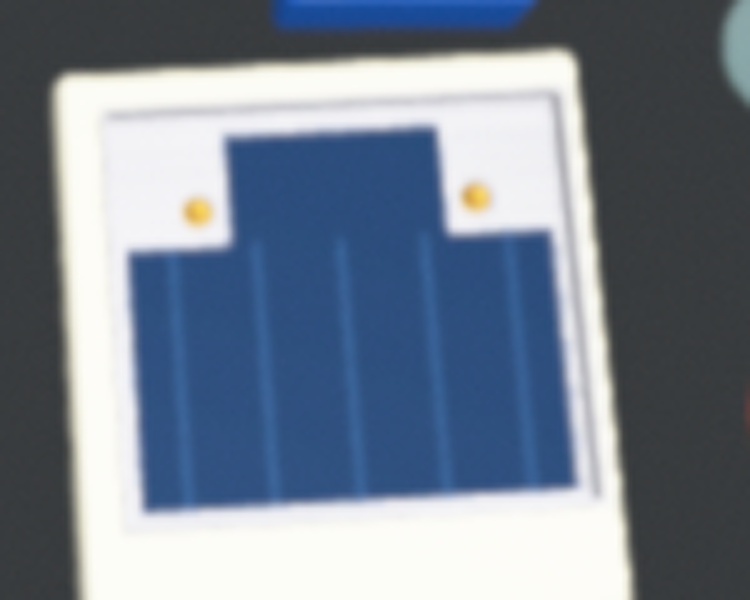

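```bash
python3 - <<'E'
from h import *
from scipy.optimize import least_squares
A=cam("top");B=cam("scene")
def tri(t,s):
    u=np.array([310+(t[0]+.5)/5-.5,160+(t[1]+.5)/5-.5]);v=np.array([215+(s[0]+.5)/5-.5,100+(s[1]+.5)/5-.5])
    r=least_squares(lambda P:np.r_[proj(A,P)[0]-u,proj(B,P)[0]-v],[.58,-.1,.1],x_scale=.1);return r.x,np.abs(r.fun).max()
L=[((144,511),(608,304)),((578,488),(330,146)),((128,251),(478,446)),((551,231),(197,273)),((225,135),(346,470)),((437,126),(204,380)),((231,245),(408,405)),((447,236),(258,317))]
P=[]
for t,s in L:
    p,e=tri(t,s);P.append(p);print(p.round(4),round(e,2))
P=np.array(P);c=np.linalg.lstsq(np.c_[P[:,:2]-P[:,:2].mean(0),np.ones(8)],P[:,2],rcond=None)[0];print("slopes,z",c)
print("pins",tri((198,212),(408,442))[0],tri((476,197),(219,325))[0])
T=np.array([.579,-.098]);a=.044;Rm=np.array([[np.cos(a),-np.sin(a)],[np.sin(a),np.cos(a)]])
print("mat in shaker\n",((P[:,:2]-T)@Rm).round(4))
im=bot.capture("top")
for s in bot.silhouettes("bottle_mid","top")[:2]: print(s["bbox"],s["confidence"])
bot.capture("scene")
for t in ["bottle_mid","tipbox_mid"]:
  for s in bot.silhouettes(t,"scene")[:1]: print(t,s["bbox"],s["confidence"])
E
```

```text
[ 0.4946 -0.0118  0.1065] 0.04
[ 0.5026 -0.1949  0.1032] 0.13
[ 0.6044 -0.0067  0.1099] 0.17
[ 0.612  -0.1885  0.1071] 0.13
[ 0.6548 -0.0489  0.1087] 0.18
[ 0.6585 -0.1409  0.1062] 0.49
[ 0.6068 -0.0505  0.1079] 0.12
[ 0.6112 -0.145   0.1046] 0.48
slopes,z [0.01710117 0.02028817 0.10675316]
pins [ 0.6219139  -0.03712783  0.10523253] [ 0.62785513 -0.15771099  0.10485091]
mat in shaker
 [[-0.0805  0.0898]
 [-0.0806 -0.0935]
 [ 0.0294  0.0901]
 [ 0.029  -0.0919]
 [ 0.0779  0.0458]
 [ 0.0775 -0.0464]
 [ 0.0298  0.0463]
 [ 0.0302 -0.0484]]
[251.9, 199.4, 285.3, 232.9] 0.87
[330.2, 175.9, 429.6, 267.3] 0.23
bottle_mid [345.7, 209.0, 376.7, 255.2] 0.77
tipbox_mid [194.8, 195.1, 255.6, 251.0] 0.87
```

View pics/top20_full.png

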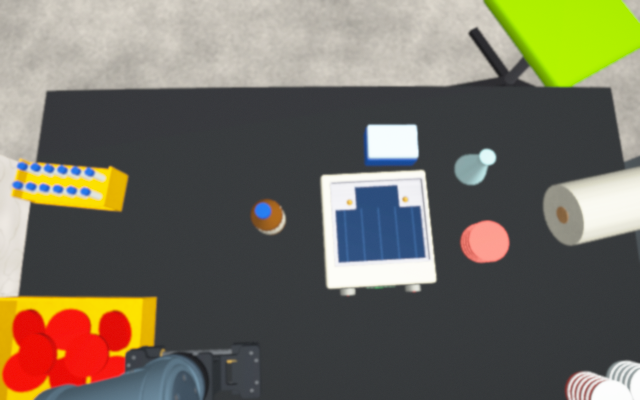

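```bash
python3 - <<'E'
import cv2
a=cv2.imread("pics/top20_full.png")[160:300,310:450];b=cv2.imread("pics/scene20_full.png")[110:240,220:370]
cv2.imwrite("pics/top21.png",cv2.resize(a,None,fx=4.25,fy=4.25,interpolation=cv2.INTER_CUBIC))
cv2.imwrite("pics/scene21.png",cv2.resize(b,None,fx=4.5,fy=4.5,interpolation=cv2.INTER_CUBIC))
E
```

```text
(no output)
```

View pics/top21.png

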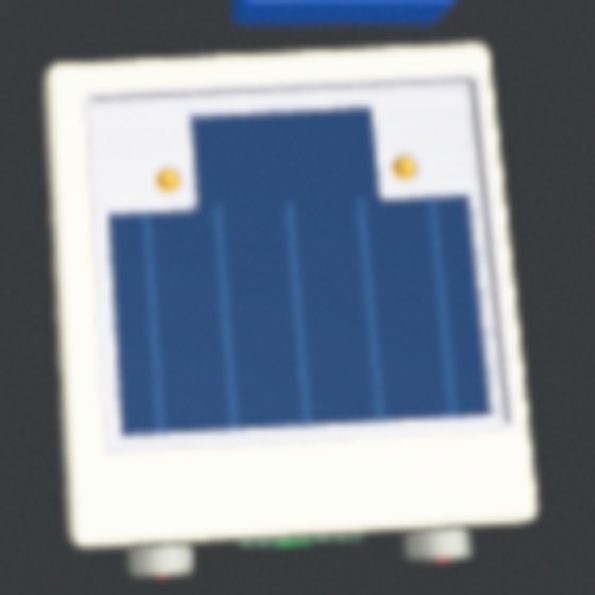

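View pics/scene21.png

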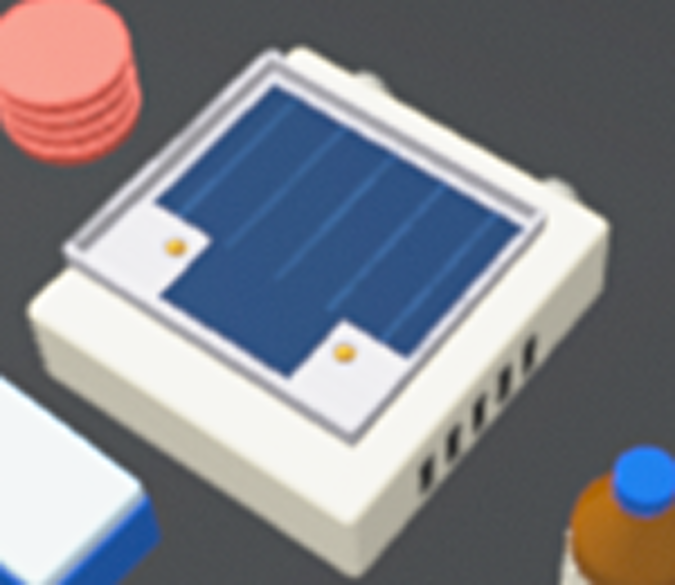

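```bash
python3 - <<'E'
from h import *
from scipy.optimize import least_squares
A=cam("top");B=cam("scene")
def tri(t,s):
    u=np.array([310+(t[0]+.5)/4.25-.5,160+(t[1]+.5)/4.25-.5]);v=np.array([220+(s[0]+.5)/4.5-.5,110+(s[1]+.5)/4.5-.5])
    r=least_squares(lambda P:np.r_[proj(A,P)[0]-u,proj(B,P)[0]-v],[.58,-.1,.1],x_scale=.1);return r.x,np.abs(r.fun).max()
def go(L):
    P=[]
    for t,s in L:
        p,e=tri(t,s);P.append(p);print(p.round(4),round(e,2))
    P=np.array(P);c=np.linalg.lstsq(np.c_[P[:,:2]-P[:,:2].mean(0),np.ones(len(P))],P[:,2],rcond=None)[0];print("slopes,z",c)
go([((45,63),(355,518)),((491,42),(28,313)),((538,521),(293,46)),((72,548),(609,223))])
go([((122,434),(523,229)),((490,412),(274,86)),((109,213),(406,358)),((468,196),(156,202)),((191,116),(288,378)),((372,108),(161,296)),((196,209),(346,321)),((380,200),(210,241))])
E
```

```text
[0.6885 0.0252 0.0857] 0.13
[ 0.7008 -0.2124  0.074 ] 0.98
[ 0.451  -0.2251  0.073 ] 0.74
[0.4398 0.012  0.0748] 0.63
slopes,z [0.02224095 0.02953626 0.07688591]
[ 0.495  -0.012   0.1061] 0.26
[ 0.5039 -0.1939  0.1053] 0.11
[ 0.6049 -0.0071  0.1084] 0.29
[ 0.6121 -0.1882  0.1064] 0.32
[ 0.6545 -0.0492  0.1078] 0.01
[ 0.658  -0.1413  0.1062] 0.46
[ 0.6065 -0.0502  0.1064] 0.25
[ 0.6115 -0.145   0.1042] 0.37
slopes,z [0.00710075 0.01040574 0.10635707]
```

```bash
python3 -c "
from cell import bot
o=bot.get_obs();print(o['clock'],o['ft_force'].round(1),abs(o['joint_velocities']).max());print(bot.sign_off())"
```

```text
15.55 [ 0.2 -0.   0.2] 0.0007798710622339266
the job is handed in; nothing more can be done
None
```

The tray looks seated on both pins. I handed the job in at 15.6 s with the arm clear and at rest; no verdict was reported.

**What I did:**
1. I pushed the front rim with the open fingers until the tray was square to the shaker.
2. I pushed the right side to the left by about 10 mm.
3. I pushed the front rim again until the tray dropped.

**Last checks:**
- **Pins:** both brass pins show through their holes, where the model puts them to within a pixel or two.
- **Position:** the mat's centre is within about 2 mm of the shaker's midline, and its yaw agrees with the shaker's.
- **Flatness:** the mat's triangulated slopes came out at 0.007 to 0.02 rad, against about 0.07 before the drop. The level casing top reads 0.02 to 0.03 rad with the same method. So I judged the tray flat, but this can't confirm the 0.015 rad limit.
- **Height:** the mat came out about 2 mm above where it should be, after correcting for the casing reading 5 mm low.
- **Bystanders:** their boxes in the pictures moved by no more than about 4 px, mostly 2 px or less, which I took as detector noise. The bottle was missed once and found on the next try.

**What disagreed:** my first side push, with the fingertips at z = 0.112 m, went over the rim without touching it. The fingertips seem to sit about 20 mm higher than the stated TCP, so I repeated the push at z = 0.088 m.

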